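Open the counterweighted guard of a dowelling jig and feed the block home

ROBOT

A 7-joint arm with a two-finger parallel gripper is mounted at the origin on the work surface. World frame = base frame: x ahead of the robot, y to its left, z up, the work surface at z = 0. Lengths are in m, angles in rad, forces in N, time in s.
With the tool pointing down it reaches from about 0.425 to 0.875 m from the base axis. Payload 4.7 kg.
Tool frame: the origin (TCP) lies midway between the tips of the shut fingers; the grasp point (between the pads) lies 19 mm behind it; x points along the fingers, z is the direction in which the jaws open and shut, and the axes are right-handed (so a half turn about x gives the same grasp; the last joint's range is limited). The gripper opens to 87 mm and grips with 3 to 60 N. Pads are 19 mm wide; open, the fingers measure 117 mm over their backs; the gripper's body (75 mm by 190 mm) begins 51 mm behind the grasp point.
Start: joints at [-1.127, 0.321, -0.07, 1.45, 0.023, 1.371, -0.057], TCP at [0.271, 0.591, 0.223] pointing down, gripper open.
Joint ranges: [-2.86, 2.86], [-0.3, 2.09], [-1.38, 1.24], [0.06, 2.45], [-1.56, 4.7], [0.09, 2.05], [-2.69, 2.69]. Speed limits (rad/s): [2.57, 2.57, 3.14, 3.14, 3.14, 3.14, 3.14].

INTERFACE

Orientations are given as a rotation vector (axis times angle).
In Python, from bench import ctrl gives the robot as it stands.
- The arm moves only by the shell command python3 -m pendant 'ROWS' [OPENING] [FORCE]. ROWS is JSON, a list of rows, each an object with "travel": the shift along the tool's x, y, z in m, a list of three; "twist": the turn about the tool's x in rad. In form: [{"travel": [x, y, z], "twist": twist}, ...]. A call has 1 to 10 rows; each row is the pose to reach, as a shift and turn from the pose measured when the call began, along the tool's axes at that moment; what a row does not reach only later rows make up. A row lasts 1/8 s, in which the tool goes at most 62.5 mm and 10.7 degrees, less where a joint would pass 70% of its speed; a pose out of reach is approached as far as the arm can. A call with a gripper value outside its range is refused whole. OPENING is the opening, from -1 (shut) to 1 (fully open), so that 0 is half open, set as the call begins (- or left out, the last holds). The fingers move at their own pace and stop on an object; FORCE is the grip in N (left out, the last holds). Time passes only in rows, so rows that repeat a pose let the fingers close. It gives the time, the measured TCP pose, the force and the opening at its end, in the units of the state.
- ctrl.get_state(): the state, without advancing time (a new reading comes with each control period).
- ctrl.get_image(name): name is "scene" or "top" or "wrist"; returns the picture (420x560x3 uint8, red, green, blue); there is no depth.
- ctrl.camera_model(name): a dict with "K" (3x3 intrinsics, pixels), "rvec" (rotation vector, rad) and "tvec" (3), from world to camera coordinates, as OpenCV has them; the wrist camera has in their place "T_tool_cam" (4x4, takes a point from camera to tool coordinates, whose origin is the TCP and whose axes are the tool frame's). Camera axes: x right, y down, z forward; pixel columns grow to the right and rows downward; lengths in m; the calibration is good to about 2 mm. A picture is of the moment at which its call begins: read the wrist's pose just before it. camera_model takes no time and is no camera call.
- ctrl.close_job(): hands the job in, once; it reports no verdict.
The state is a dict: "time": time; "joint_positions": joint angles; "qd": joint speeds; "joint_torque": joint torques, N m; "position": TCP position; "tool_rot": TCP orientation; "ft_force": force on the tool from outside, world axes, zero at the start; "torque": the same for the moment, N m; "grip_width": opening from 0.0 (shut) to 1.0 (fully open).
Only numpy, scipy, OpenCV 4.12 (cv2) and the standard library are available. Lean on these libraries where they do the work, as an engineer would, in place of code of your own. Each camera call takes 0.05 s, during which the arm holds its last target.

TASK

Lift the counterweighted guard arm of the dowelling jig by its side handle past its balance point and keep hold of it until it bears gently on its rubber-tipped rest bolt: do not let it drop onto the bolt, knock it or press hard on it. Let go, so that it stays open by itself, then slide the wooden block along the channel, pushing gently, until it is fully home against the end stop. Leave the other things on the bench alone and take your hand away.

Things in the scene. Friction and masses are not known exactly. Their poses are not given: they have to be found in the camera images.
- jig: Dowelling jig fixed to the bench: plywood board 300 x 330 x 18 mm (its x -65..235, y -120..210). Origin on the bench top in the middle of the channel, under the closed guard's gate plate; x points from handle to hinge, y along the channel away from the end stop, z up. Hinge axis along y at x 120, z 100 mm, between two wooden cheeks (y -47..47, up to z 122).
- channel (a point): Middle of the channel's floor at jig x 0, y 100, z 18 mm, axes as the jig's. The channel runs along y from the end stop (jig y -56) to y 210 mm, between two fences 43 mm apart inside and 12 mm thick, with tops at jig z 30 mm; it is open above and at its +y end.
- guard: Guard: steel bar 30 mm wide, 10 thick, 216 long, with a side handle, a gate plate and a counterweight fixed to it. Origin on the hinge axis midway between the cheeks, y the hinge axis; closed, its axes are the jig's and the bar runs level along -x. The gate plate hangs 120 mm from the hinge and bars the channel at jig y 0. Closed it weighs 2 to 3.5 N at the handle.
- counterweight: Dark steel disc, 80 mm diameter, 30 thick, on the guard's crank at guard y 70..100 mm, its centre 60 mm above and 35 beyond the hinge when closed. Origin on the hinge axis, as the guard's. Its mass is not known well (0.96 to 1.44 kg), so the balance point is somewhere from 0.5 to 0.9 rad: below it the guard falls shut, above it falls open.
- guard_angle (a joint): Opening angle of the guard, rad: 0 closed (bar level), growing as the handle rises and swings away from the robot. Open, it comes to rest on the rest bolt, somewhere from 1.05 to 1.45 rad depending on how the bolt is set.
- handle (a point): Grip point on the guard's handle: middle of a round level black sleeve, 18 mm diameter and 80 mm long, parallel to the hinge, that turns freely on its pin, so a pinched handle can swing without turning the hand. The point is 216 mm from the hinge axis and 60 mm to the -y side of the guard's middle; closed it is 100 mm above the bench. It moves on an arc about the hinge.
- rest: Wooden post 28 x 36 mm, 222 tall, behind the hinge; origin at its foot (jig x 179, y 0, z 18), axes as the jig's. It carries a level bolt with a round rubber tip, 24 mm diameter, 200 mm above the bench, that points at the guard. How far the bolt is screwed out is not measured: feel for it. The tip gives 1 mm per 3 N and gets twice the handle's force; keep it under 20 N.
- work_center (a point): Centre of the loose wooden block, 130 mm long (its y, along the channel), 40 wide, 40 tall, 0.15 kg, lying in the channel with 1.5 mm play each side; its centre is 38 mm above the bench. At first it is on the +y side of the gate plate, which it cannot pass while the guard is closed.
- end_stop: Wooden end stop across the channel, 85 mm wide, 50 tall above the board, with two brass drill bushes on its back. Origin at the foot of the face that the block meets (jig y -56 mm), axes as the jig's. When home, the block's centre is 65 mm from this face along y. Keep the push on it under 25 N.
- screwdriver: Screwdriver lying loose on the bench; leave it alone.
- mallet: Hammer lying loose on the bench; leave it alone.
- offcut: Wood offcut 60 x 110 x 28 mm lying loose on the bench; leave it alone.
Mind the look-alikes: they are no part of the job. Leave any yellow look-alike of the part that bears work_center alone.

How it is judged:
On the way, in this order (a step that is already met when the one before it is completed fails the run):
1. the guard rests open on its bolt by itself, untouched (value of joint guard_angle above 1 rad and contact force between guard and rest above 0.4 N and contact force between the fingers and guard below 0.1 N and y of work_center in the frame of end_stop above 0.075 m), for 0.3 s.
2. the block is home against the end stop (y of work_center in the frame of end_stop below 0.0675 m and value of joint guard_angle above 1 rad), for 0.2 s.
At the end, for the whole second after the job is handed in: The guard stands open by itself, bearing on its rest bolt (opened beyond 1.0 rad), and the block lies flat in the channel, home against the end stop (gap under 2.5 mm), with nothing touched by the robot (all of step 2 and contact force between guard and rest above 0.4 N and y of work_center in the frame of end_stop above 0.063 m and x of work_center in the frame of end_stop between -0.004 and 0.004 m and z of work_center in the frame of jig below 0.041 m and angle between work_center's own z axis and vertical below 0.05 rad).
It fails at once if the guard knocks on or presses its rest bolt with more than 20 N (contact force between guard and rest above 20 N).
It fails at once if the block is pushed against the end stop with more than 25 N (contact force between end_stop and anything else above 25 N).
It fails at once if a bystander is moved by more than 20 mm (distance of any of screwdriver, mallet, offcut from where it was at the start of the episode above 0.02 m).
It fails at once if the guard is let go early and drops towards its rest bolt (swings open untouched at over 1 rad/s) (velocity of joint guard_angle above 1 rad/s and contact force between the fingers and guard below 0.1 N).
It also fails if it takes over 72 s, if anything falls off the work surface, if the arm or the gripper's body presses on something with over 40 N, if the wrist force passes 120 N, or if a joint passes its speed limit or range.

## Working session

There is one attempt and no reset: what is moved stays moved. The work goes in short steps, Python scripts to look and compute and a shell command to move; the robot and the scene stay as the last step left them, time stands still between calls to the robot, and variables do not carry over. Pictures are saved under pics/ and viewed, and the job is handed in when it is done.

```bash
ls; mkdir -p pics; python3 - <<'E'
from bench import ctrl
import cv2
s=ctrl.get_state()
for k in ("time","position","tool_rot","ft_force","grip_width"): print(k,s[k])
for n in ("scene","top","wrist"):
    cv2.imwrite(f"pics/{n}0.png",ctrl.get_image(n)[:,:,::-1]); print(n,ctrl.camera_model(n))
E
```

```text
pics
time 0.0
position [0.27065757 0.59035406 0.22146889]
tool_rot [-0.88819799  1.38398233  0.88634404]
ft_force [-0.27000273 -0.09747319  0.02853157]
grip_width 1.0024096936377378
scene {'K': array([[470.95979325,   0.        , 273.89691786],
       [  0.        , 470.95979325, 207.93385333],
       [  0.        ,   0.        ,   1.        ]]), 'rvec': array([ 1.06637245,  2.36509888, -1.09179501]), 'tvec': array([ 0.3943691 , -0.21262504,  1.48509101])}
top {'K': array([[413.84824819,   0.        , 275.71411318],
       [  0.        , 413.84824819, 206.72506091],
       [  0.        ,   0.        ,   1.        ]]), 'rvec': array([ 2.20456242, -1.99320775,  0.22638311]), 'tvec': array([-0.05434228,  0.58914262,  1.1384985 ])}
wrist {'K': array([[359.88546039,   0.        , 279.27719805],
       [  0.        , 359.88546039, 210.57032291],
       [  0.        ,   0.        ,   1.        ]]), 'T_tool_cam': array([[-9.90834218e-04, -2.86089730e-01,  9.58202319e-01,
        -1.61569232e-01],
       [ 1.08397468e-03, -9.58202534e-01, -2.86088673e-01,
         7.87451724e-02],
       [ 9.99998922e-01,  7.55200602e-04,  1.25953388e-03,
         1.06929653e-03],
       [ 0.00000000e+00,  0.00000000e+00,  0.00000000e+00,
         1.00000000e+00]])}
```

View pics/scene0.png

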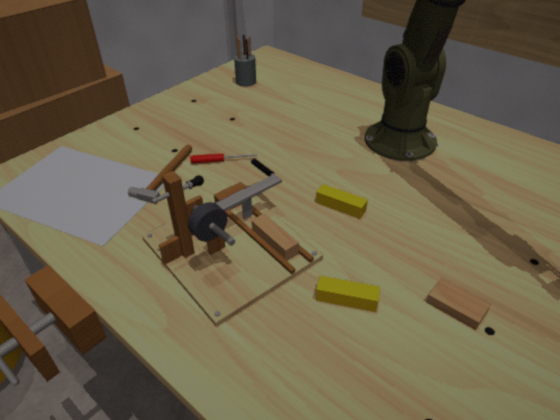

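View pics/top0.png

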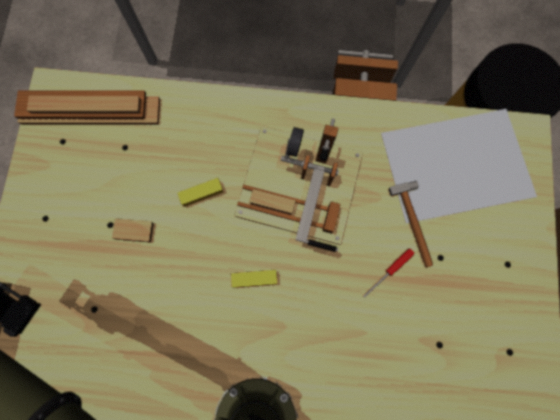

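View pics/wrist0.png

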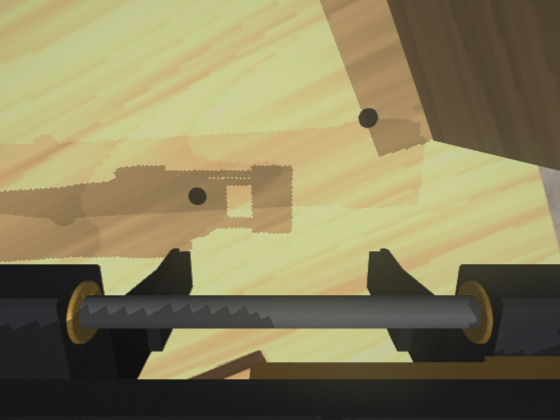

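```bash
python3 - <<'E'
import cv2
i=cv2.imread('pics/top0.png')[110:265,220:380]; cv2.imwrite('pics/top0c.png',cv2.resize(i,None,fx=5,fy=3.8,interpolation=cv2.INTER_CUBIC)[:,:800])
i=cv2.imread('pics/scene0.png')[140:330,120:340]; cv2.imwrite('pics/scene0c.png',cv2.resize(i,None,fx=3.6,fy=3.1,interpolation=cv2.INTER_CUBIC))
E
```

```text
(no output)
```

View pics/top0c.png

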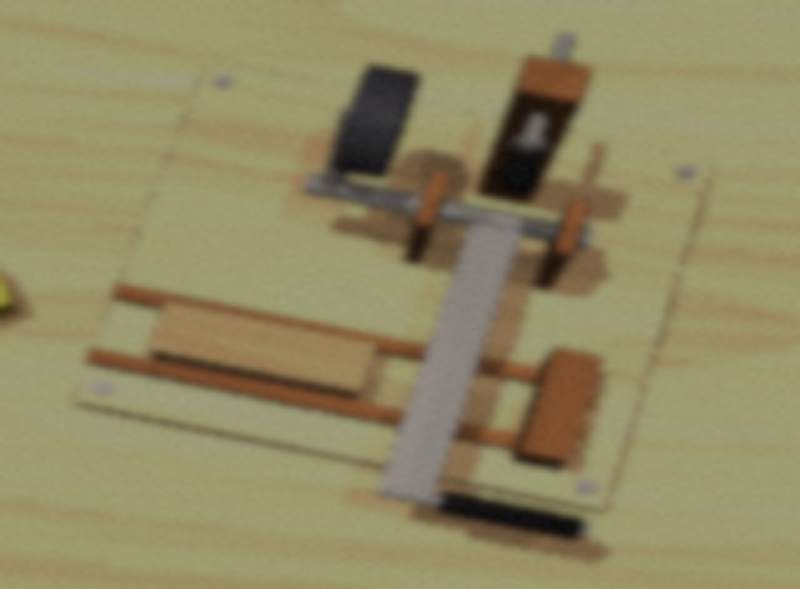

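View pics/scene0c.png

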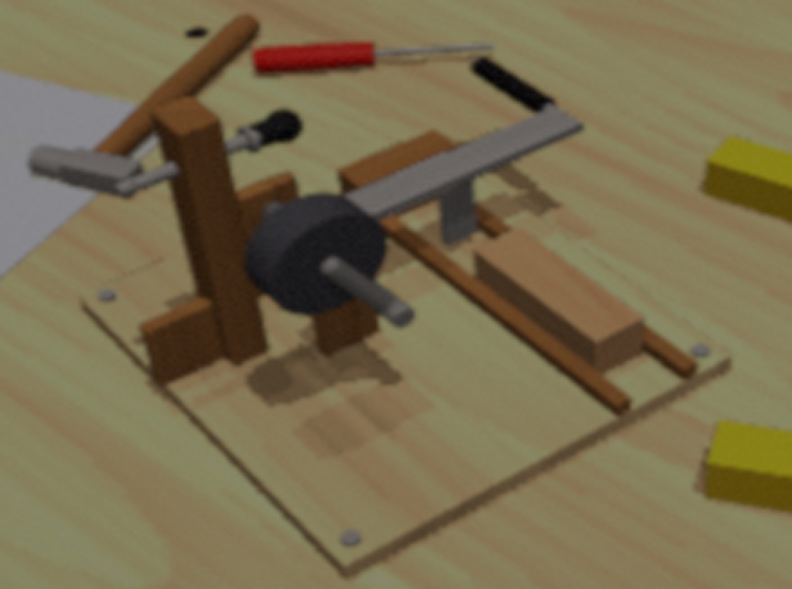

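```bash
cat > h.py <<'E'
import numpy as np,cv2
from bench import ctrl
from scipy.optimize import least_squares
from scipy.spatial.transform import Rotation as R
def proj(n,P):
    c=ctrl.camera_model(n); return cv2.projectPoints(np.array(P,float).reshape(-1,1,3),c['rvec'],c['tvec'],c['K'],None)[0][:,0]
def jw(p,P):
    P=np.array(P,float); c,s=np.cos(p[2]),np.sin(p[2])
    return np.c_[p[0]+c*P[:,0]-s*P[:,1],p[1]+s*P[:,0]+c*P[:,1],P[:,2]]
def uvT(l): return np.array(l,float)/[5,3.8]+[220,110]
def uvS(l): return np.array(l,float)/[3.6,3.1]+[120,140]
E
python3 - <<'E'
from h import *
JT=np.array([(-65,-120,18),(-65,210,18),(235,210,18),(235,-120,18),(-96,-20,100),(-96,-100,100)])/1e3
uT=uvT([(608,510),(75,402),(200,68),(715,170),(442,505),(584,527)])
JS=np.array([(235,-120,18),(235,210,18),(-65,210,18),(-96,-20,100),(-96,-100,100)])/1e3
uS=uvS([(84,302),(345,570),(730,358),(548,104),(478,66)])
fT=lambda p:(proj('top',jw(p,JT))-uT)
fS=lambda p:(proj('scene',jw(p,JS))-uS)
for nm,f in (('both',lambda p:np.r_[fT(p).ravel(),fS(p).ravel()]),('T',lambda p:fT(p).ravel()),('S',lambda p:fS(p).ravel())):
    r=least_squares(f,[.6,0,-.2],loss='soft_l1'); print(nm,r.x, np.round(r.fun.reshape(-1,2),1).tolist())
    p=r.x
    print(jw(p,[(-.096,-.06,.1),(.12,0,.1),(0,.1,.018)]))
    if nm=='both': np.save('p.npy',p)
E
```

```text
both [ 0.59079958 -0.0898674  -0.1594827 ] [[-0.7, 0.3], [-1.0, 0.6], [0.4, -1.3], [-0.7, -2.7], [-0.5, -0.8], [-0.8, 0.9], [-2.4, -2.2], [0.0, -1.6], [0.7, -2.1], [-0.9, 1.1], [-0.4, -0.6]]
[[ 0.48648942 -0.13386046  0.1       ]
 [ 0.70927673 -0.1089243   0.1       ]
 [ 0.60668033  0.00886355  0.018     ]]
T [ 0.5901161  -0.09160486 -0.15747072] [[-0.1, 0.5], [-0.4, 1.0], [0.8, -1.0], [-0.3, -2.5], [0.2, -0.5], [-0.1, 1.1]]
[[ 0.48589465 -0.13580769  0.1       ]
 [ 0.70863135 -0.11042334  0.1       ]
 [ 0.60579817  0.00715785  0.018     ]]
S [ 0.59293177 -0.08596939 -0.16282977] [[-2.2, -1.2], [0.1, 0.0], [1.3, -0.6], [-0.2, 2.1], [0.2, 0.3]]
[[ 0.48847494 -0.12961307  0.1       ]
 [ 0.71134447 -0.10542273  0.1       ]
 [ 0.60914289  0.01270786  0.018     ]]
```

```bash
cat >> h.py <<'E'
def cur():
    s=ctrl.get_state(); return s,np.array(s['position']),R.from_rotvec(s['tool_rot']).as_matrix()
def shift(t): # world target -> tool travel
    s,p,M=cur(); return np.round(M.T@(np.array(t)-p),4)
E
python3 - <<'E'
from h import *
p=np.load('p.npy'); s,t,M=cur(); print(M.round(3))
X=np.array([np.cos(p[2]),np.sin(p[2]),0])
for sg in (1,-1):
    z=sg*X; a=np.arctan2(-(z@M[:,1]),z@M[:,2]); print(sg,'twist',a, 'q7',s['joint_positions'][6])
h=jw(p,[(-.096,-.065,.1)])[0]
print(h,shift([0.48,0.25,0.26]),shift([h[0],h[1],0.24]))
E
```

```text
[[-0.001 -0.909  0.417]
 [-0.001  0.417  0.909]
 [-1.    -0.    -0.001]]
1 twist 1.3004715939814224 q7 -0.05692386350897874
-1 twist -1.841121059608371 q7 -0.05692386350897874
[ 0.48569538 -0.13879701  0.1       ] [-0.0379 -0.3321 -0.2224] [-0.0174 -0.4993 -0.5734]
```

```bash
python3 -m pendant '[{"travel":[-0.04,-0.05,-0.035],"twist":0.17},{"travel":[-0.04,-0.1,-0.07],"twist":0.34},{"travel":[-0.04,-0.15,-0.1],"twist":0.51},{"travel":[-0.04,-0.2,-0.135],"twist":0.68},{"travel":[-0.04,-0.25,-0.168],"twist":0.85},{"travel":[-0.04,-0.3,-0.2],"twist":1.02},{"travel":[-0.04,-0.332,-0.24],"twist":1.19},{"travel":[-0.04,-0.36,-0.29],"twist":1.3},{"travel":[-0.04,-0.39,-0.34],"twist":1.3},{"travel":[-0.04,-0.42,-0.395],"twist":1.3}]' 0.3 15
python3 - <<'E'
from h import *
p=np.load('p.npy'); s,t,M=cur(); print(M.round(3))
h=jw(p,[(-.096,-.065,.1)])[0]
X=np.array([np.cos(p[2]),np.sin(p[2]),0]); print('twist',np.arctan2(-(X@M[:,1]),X@M[:,2]))
print(h,shift([h[0],h[1],0.24]))
E
```

```text
time: 1.4
position: [0.4878, 0.055, 0.2622]
tool_rot: [0.123, 1.568, -0.125]
ft_force: [0.3, -0.9, 0.5]
grip_width: 0.647
[[-0.     0.158  0.988]
 [-0.001  0.988 -0.158]
 [-1.    -0.001 -0.   ]]
twist 0.0012263378167646408
[ 0.48569538 -0.13879701  0.1       ] [ 0.0224 -0.1917  0.0285]
```

```bash
python3 -m pendant '[{"travel":[0.005,-0.05,0.007],"twist":0},{"travel":[0.01,-0.1,0.014],"twist":0},{"travel":[0.022,-0.15,0.021],"twist":0},{"travel":[0.022,-0.192,0.028],"twist":0},{"travel":[0.022,-0.192,0.028],"twist":0},{"travel":[0.022,-0.192,0.028],"twist":0}]' 
python3 - <<'E'
from h import *
p=np.load('p.npy'); s,t,M=cur(); 
im=ctrl.get_image('wrist')[:,:,::-1]; cv2.imwrite('pics/w1.png',im)
c=ctrl.camera_model('wrist'); T=np.eye(4);T[:3,:3]=M;T[:3,3]=t; W=np.linalg.inv(T@c['T_tool_cam'])
P=jw(p,[(-.096,-.02,.1),(-.096,-.1,.1),(-.096,-.065,.1),(-.096,.015,.105),(-.065,-.12,.018)])
print(s['time'],t,cv2.projectPoints(P,cv2.Rodrigues(W[:3,:3])[0],W[:3,3],c['K'],None)[0][:,0])
E
```

```text
time: 2.15
position: [0.4852, -0.1382, 0.2402]
tool_rot: [0.124, 1.568, -0.124]
ft_force: [-0.4, 0.9, -0.4]
grip_width: 0.656
2.15 [ 0.48515745 -0.13822448  0.24018198] [[279.82366047 147.58368944]
 [279.54011797 237.75107763]
 [279.65906949 199.92413036]
 [279.97672134 103.66706499]
 [306.85439152 228.45999149]]
```

View pics/w1.png

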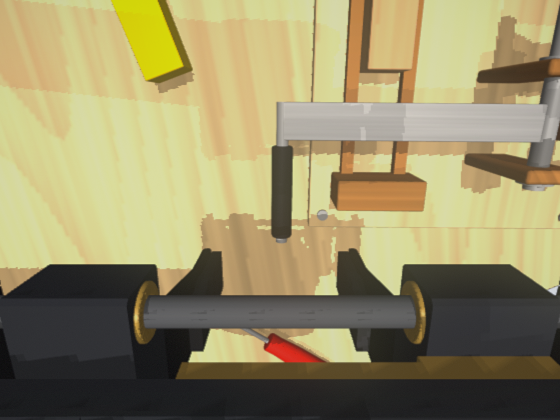

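```bash
python3 -m pendant '[{"travel":[0.04,0,0.0015],"twist":0},{"travel":[0.08,0,0.0015],"twist":0},{"travel":[0.115,0,0.0015],"twist":0},{"travel":[0.14,0,0.0015],"twist":0},{"travel":[0.152,0,0.0015],"twist":0},{"travel":[0.159,0,0.0015],"twist":0},{"travel":[0.159,0,0.0015],"twist":0}]' 
python3 -m pendant '[{"travel":[0,0,0],"twist":0},{"travel":[0,0,0],"twist":0},{"travel":[0,0,0],"twist":0},{"travel":[0,0,0],"twist":0}]' -0.3 8
python3 -m pendant '[{"travel":[0,0,0],"twist":0},{"travel":[0,0,0],"twist":0},{"travel":[0,0,0],"twist":0},{"travel":[0,0,0],"twist":0}]' -1 8
python3 - <<'E'
from h import *
s,t,M=cur(); im=ctrl.get_image('wrist')[:,:,::-1]; cv2.imwrite('pics/w2.png',im); print(t,M.T@s['ft_force'])
E
```

```text
time: 3.08
position: [0.487, -0.1376, 0.0815]
tool_rot: [0.122, 1.568, -0.123]
ft_force: [-0.0, -0.6, 0.4]
grip_width: 0.65
time: 3.58
position: [0.4871, -0.1377, 0.0817]
tool_rot: [0.122, 1.567, -0.123]
ft_force: [-0.3, 0.7, -0.1]
grip_width: 0.372
time: 4.08
position: [0.4871, -0.1376, 0.0817]
tool_rot: [0.122, 1.568, -0.123]
ft_force: [-0.6, -0.3, 1.1]
grip_width: 0.2
[ 0.48705456 -0.1376278   0.08165941] [-1.07292868 -0.36901902 -0.53008276]
```

View pics/w2.png

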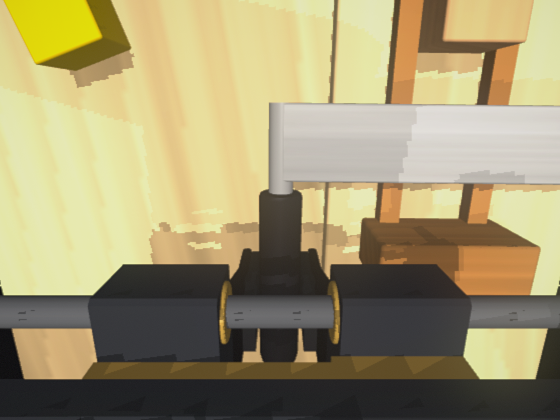

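```bash
python3 -m pendant '[{"travel":[-0.0108,0,0.0003],"twist":0},{"travel":[-0.0216,0,0.0011],"twist":0},{"travel":[-0.0323,0,0.0024],"twist":0},{"travel":[-0.0429,0,0.0043],"twist":0},{"travel":[-0.0534,0,0.0067],"twist":0},{"travel":[-0.0638,0,0.0096],"twist":0},{"travel":[-0.0741,0,0.0131],"twist":0},{"travel":[-0.0841,0,0.0170],"twist":0},{"travel":[-0.094,0,0.0215],"twist":0},{"travel":[-0.1036,0,0.0264],"twist":0}]' - 12
cat >> h.py <<'E'
G0=np.array([0.48706,-0.13763,0.08166])
def rep():
    s,t,M=cur(); f=M.T@np.array(s['ft_force']); d=M.T@(t-G0)
    th=np.arctan2(-d[0],.216-d[2]); r=np.hypot(d[0],.216-d[2])
    et=np.array([-np.cos(th),0,np.sin(th)])
    print('t',s['time'],'d',d.round(4),'th',round(th,3),'r',round(r,4),'f',f.round(2),'ftan',round(f@et,2),'frad',round(f@[-np.sin(th),0,-np.cos(th)],2),'grip',s['grip_width'])
E
python3 - <<'E'
from h import *
rep()
E
```

```text
time: 5.38
position: [0.5134, -0.142, 0.1859]
tool_rot: [0.122, 1.568, -0.123]
ft_force: [0.9, -2.6, -3.0]
grip_width: 0.201
t 5.375 d [-0.1042 -0.0003  0.0267] th 0.503 r 0.2161 f [ 3.02 -2.45  1.31] ftan -2.01 frad -2.61 grip 0.20079294481185514
```

```bash
python3 -m pendant '[{"travel":[-0.0087,0,0.0052],"twist":0},{"travel":[-0.0178,0,0.0110],"twist":0},{"travel":[-0.0265,0,0.0173],"twist":0},{"travel":[-0.0349,0,0.0241],"twist":0},{"travel":[-0.0430,0,0.0313],"twist":0},{"travel":[-0.0507,0,0.0388],"twist":0},{"travel":[-0.0581,0,0.0467],"twist":0},{"travel":[-0.065,0,0.055],"twist":0},{"travel":[-0.0676,0,0.0584],"twist":0},{"travel":[-0.0676,0,0.0584],"twist":0}]'
python3 - <<'E'
from h import *
rep()
s,t,M=cur()
for n in('wrist','scene'): cv2.imwrite(f'pics/{n}3.png',ctrl.get_image(n)[:,:,::-1])
rep()
E
```

```text
time: 6.62
position: [0.5712, -0.1517, 0.2538]
tool_rot: [0.122, 1.567, -0.124]
ft_force: [-1.5, -4.3, 1.6]
grip_width: 0.199
t 6.625 d [-0.1721 -0.001   0.0854] th 0.921 r 0.2161 f [-1.59 -4.53 -0.83] ftan 0.3 frad 1.77 grip 0.1991790310730701
t 6.725 d [-0.1718 -0.001   0.0848] th 0.918 r 0.2162 f [-0.5  -5.28 -0.47] ftan -0.07 frad 0.68 grip 0.19860412194466476
```

View pics/scene3.png

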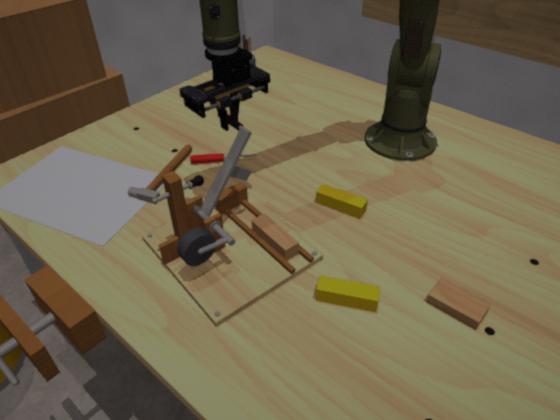

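View pics/wrist3.png

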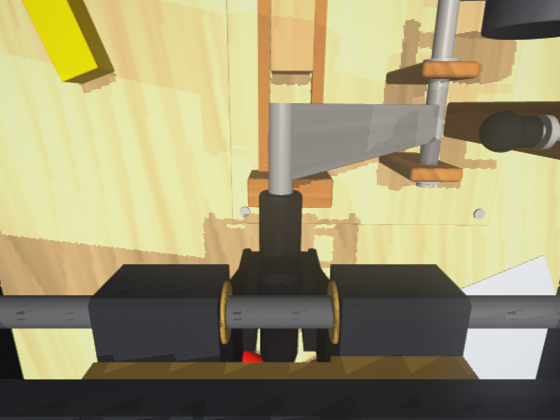

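```bash
python3 -m pendant '[{"travel":[-0.0026,-0.0005,0.0038],"twist":0},{"travel":[-0.0051,-0.001,0.0074],"twist":0},{"travel":[-0.0076,-0.0015,0.0109],"twist":0},{"travel":[-0.01,-0.002,0.0145],"twist":0},{"travel":[-0.01,-0.002,0.0145],"twist":0}]'
cat > r.py <<'E'
from h import *
rep()
E
python3 r.py; python3 -m pendant '[{"travel":[0,0,0],"twist":0}]'; python3 r.py;
```

```text
time: 7.35
position: [0.5857, -0.1543, 0.2639]
tool_rot: [0.122, 1.567, -0.121]
ft_force: [-1.5, 3.5, 5.0]
grip_width: 0.202
t 7.35 d [-0.1822 -0.0011  0.1   ] th 1.004 r 0.216 f [-4.99  3.26 -2.05] ftan 0.95 frad 5.32 grip 0.20193198376531032
time: 7.48
position: [0.5857, -0.1542, 0.2639]
tool_rot: [0.122, 1.567, -0.121]
ft_force: [-1.5, -1.2, 2.9]
grip_width: 0.206
t 7.475 d [-0.1822 -0.0011  0.1   ] th 1.004 r 0.216 f [-2.88 -1.41 -1.34] ftan 0.42 frad 3.15 grip 0.20604732043772547
```

```bash
python3 -m pendant '[{"travel":[-0.0019,0,0.0028],"twist":0},{"travel":[-0.0037,0,0.0055],"twist":0},{"travel":[-0.0055,0,0.0083],"twist":0},{"travel":[-0.0055,0,0.0083],"twist":0}]'
python3 r.py; python3 -m pendant '[{"travel":[0,0,0],"twist":0}]'; python3 r.py;
```

```text
time: 7.98
position: [0.5944, -0.1557, 0.2693]
tool_rot: [0.121, 1.567, -0.122]
ft_force: [1.3, -0.0, 0.2]
grip_width: 0.198
t 7.975 d [-0.1876 -0.0013  0.109 ] th 1.052 r 0.216 f [-0.23  0.18  1.28] ftan 1.23 frad -0.43 grip 0.19841095652330482
time: 8.1
position: [0.5944, -0.1557, 0.2692]
tool_rot: [0.121, 1.567, -0.122]
ft_force: [-1.9, 0.1, 2.8]
grip_width: 0.2
t 8.1 d [-0.1875 -0.0013  0.1089] th 1.052 r 0.2159 f [-2.78 -0.18 -1.92] ftan -0.29 frad 3.37 grip 0.20025008155010135
```

```bash
python3 -m pendant '[{"travel":[-0.0015,0,0.0027],"twist":0},{"travel":[-0.0031,0,0.0055],"twist":0},{"travel":[-0.0031,0,0.0055],"twist":0}]'
python3 r.py; python3 -m pendant '[{"travel":[0,0,0],"twist":0}]'; python3 r.py
python3 - <<'E'
from h import *
i=ctrl.get_image('scene')[:,:,::-1]; cv2.imwrite('pics/s4.png',cv2.resize(i[100:280,120:320],None,fx=3.3,fy=3.3,interpolation=cv2.INTER_CUBIC))
rep()
E
```

```text
time: 8.48
position: [0.6003, -0.1567, 0.2726]
tool_rot: [0.121, 1.566, -0.122]
ft_force: [0.2, 0.2, 1.7]
grip_width: 0.201
t 8.475 d [-0.1908 -0.0014  0.115 ] th 1.084 r 0.2158 f [-1.68  0.19  0.13] ftan 0.9 frad 1.42 grip 0.2013898609660944
time: 8.6
position: [0.6003, -0.1567, 0.2726]
tool_rot: [0.121, 1.566, -0.122]
ft_force: [0.7, 0.8, 1.1]
grip_width: 0.204
t 8.6 d [-0.1908 -0.0014  0.115 ] th 1.084 r 0.2158 f [-1.1   0.86  0.55] ftan 1.0 frad 0.72 grip 0.2042127540615276
t 8.65 d [-0.1908 -0.0015  0.115 ] th 1.084 r 0.2158 f [-2.17 -0.04 -0.37] ftan 0.69 frad 2.09 grip 0.2017376994550647
```

View pics/s4.png

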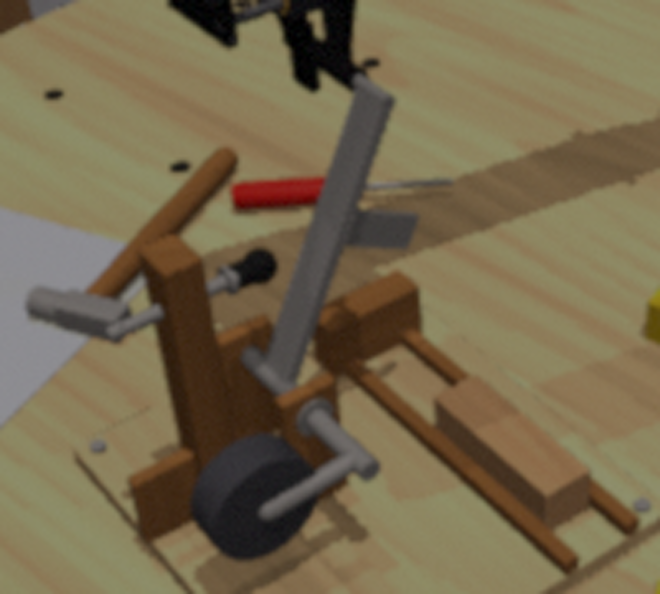

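```bash
python3 - <<'E'
from h import *
p=np.load('p.npy')
for x in np.arange(.09,.17,.01): print(round(x,3),proj('scene',jw(p,[(x,0,.2)]))[0], (proj('scene',jw(p,[(x,0,.2)]))[0]-[120,100])*3.3)
E
```

```text
0.09 [209.79552555 175.10621634] [296.3252343  247.85051391]
0.1 [205.93238909 176.89093909] [283.57688401 253.74009898]
0.11 [202.03386957 178.69200839] [270.71176959 259.68362768]
0.12 [198.09947863 180.50964986] [257.72827947 265.68184454]
0.13 [194.12871887 182.34409329] [244.62477228 271.73550784]
0.14 [190.12108369 184.19557272] [231.39957617 277.84538997]
0.15 [186.076057   186.06432658] [218.05098809 284.01227771]
0.16 [181.99311305 187.95059775] [204.57727307 290.23697259]
0.17 [177.8717162  189.85463372] [190.97666345 296.52029126]
```

```bash
python3 -m pendant '[{"travel":[-0.0015,0,0.0025],"twist":0},{"travel":[-0.003,0,0.005],"twist":0},{"travel":[-0.0043,0,0.0078],"twist":0},{"travel":[-0.0057,0,0.0108],"twist":0},{"travel":[-0.007,-0.0003,0.0138],"twist":0},{"travel":[-0.0083,-0.0003,0.0167],"twist":0},{"travel":[-0.0095,-0.0003,0.0197],"twist":0},{"travel":[-0.0107,-0.0003,0.0227],"twist":0},{"travel":[-0.0107,-0.0003,0.0227],"twist":0}]'
python3 r.py; python3 -m pendant '[{"travel":[0,0,0],"twist":0}]'; python3 r.py
```

```text
time: 9.78
position: [0.623, -0.1605, 0.2832]
tool_rot: [0.121, 1.566, -0.122]
ft_force: [3.7, -0.1, -3.8]
grip_width: 0.206
t 9.775 d [-0.2013 -0.0017  0.1382] th 1.202 r 0.2158 f [3.79 0.49 3.69] ftan 2.08 frad -4.86 grip 0.20635217271377407
time: 9.9
position: [0.623, -0.1605, 0.2832]
tool_rot: [0.121, 1.566, -0.122]
ft_force: [1.9, -0.5, -3.1]
grip_width: 0.203
t 9.9 d [-0.2013 -0.0017  0.1381] th 1.202 r 0.2159 f [ 3.14 -0.22  2.  ] ftan 0.73 frad -3.65 grip 0.20256263593898138
```

```bash
python3 -m pendant '[{"travel":[-0.0012,0,0.0028],"twist":0},{"travel":[-0.0022,0,0.0056],"twist":0},{"travel":[-0.003,0,0.0077],"twist":0},{"travel":[-0.0036,0,0.0097],"twist":0},{"travel":[-0.0036,0,0.0097],"twist":0}]'
python3 r.py; python3 -m pendant '[{"travel":[0,0,0],"twist":0}]'; python3 r.py
python3 - <<'E'
from h import *
i=ctrl.get_image('scene')[:,:,::-1]; cv2.imwrite('pics/s5.png',cv2.resize(i[100:280,120:320],None,fx=3.3,fy=3.3,interpolation=cv2.INTER_CUBIC))
rep()
E
```

```text
time: 10.52
position: [0.6328, -0.1621, 0.2868]
tool_rot: [0.121, 1.566, -0.122]
ft_force: [3.2, -1.6, -4.7]
grip_width: 0.199
t 10.525 d [-0.2049 -0.0019  0.1481] th 1.251 r 0.2158 f [ 4.75 -1.08  3.38] ftan 1.72 frad -5.57 grip 0.1986229487454855
time: 10.65
position: [0.6327, -0.1621, 0.2867]
tool_rot: [0.121, 1.566, -0.123]
ft_force: [3.1, -1.6, -3.6]
grip_width: 0.204
t 10.65 d [-0.2048 -0.0019  0.148 ] th 1.25 r 0.2158 f [ 3.58 -1.05  3.31] ftan 2.01 frad -4.44 grip 0.20417067140846418
t 10.7 d [-0.2049 -0.0019  0.1481] th 1.251 r 0.2158 f [ 3.96 -0.64  2.63] ftan 1.25 frad -4.59 grip 0.20375786336936336
```

View pics/s5.png

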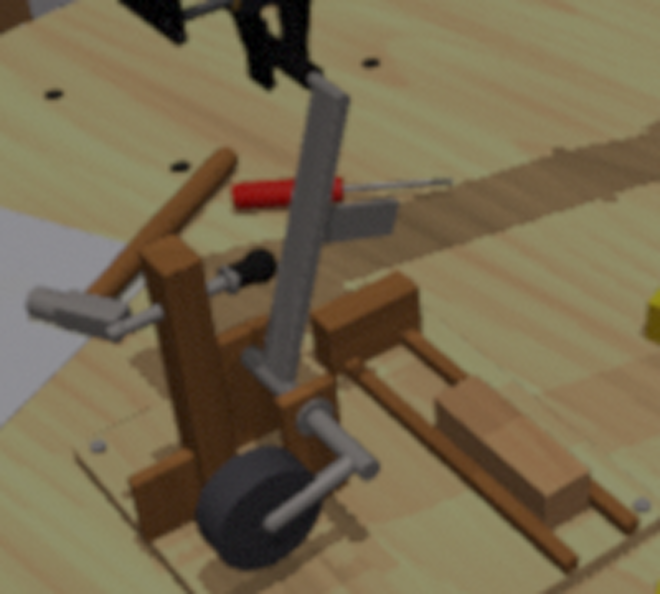

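```bash
python3 -m pendant '[{"travel":[-0.0005,0,0.0021],"twist":0},{"travel":[-0.0010,0,0.0042],"twist":0},{"travel":[-0.0014,0,0.0062],"twist":0},{"travel":[-0.0014,0,0.0062],"twist":0}]'
python3 r.py; python3 -m pendant '[{"travel":[0,0,0],"twist":0}]'; python3 r.py
python3 -m pendant '[{"travel":[-0.0005,0,0.0021],"twist":0},{"travel":[-0.0008,0,0.0041],"twist":0},{"travel":[-0.0008,0,0.0041],"twist":0}]'
python3 r.py; python3 -m pendant '[{"travel":[0,0,0],"twist":0}]'; python3 r.py
```

```text
time: 11.2
position: [0.6392, -0.1632, 0.2888]
tool_rot: [0.121, 1.565, -0.123]
ft_force: [0.7, -0.7, -0.1]
grip_width: 0.204
t 11.2 d [-0.2067 -0.002   0.1549] th 1.283 r 0.2155 f [ 0.11 -0.59  0.8 ] ftan 0.74 frad -0.34 grip 0.2044912030681664
time: 11.32
position: [0.6392, -0.1632, 0.2888]
tool_rot: [0.121, 1.565, -0.123]
ft_force: [1.6, -1.3, -2.2]
grip_width: 0.204
t 11.325 d [-0.2067 -0.002   0.1548] th 1.283 r 0.2156 f [ 2.16 -1.01  1.77] ftan 1.09 frad -2.57 grip 0.20354929301612668
time: 11.7
position: [0.6436, -0.164, 0.29]
tool_rot: [0.121, 1.564, -0.123]
ft_force: [2.5, -0.8, 0.0]
grip_width: 0.201
t 11.7 d [-0.2078 -0.0021  0.1595] th 1.305 r 0.2153 f [-0.02 -0.38  2.56] ftan 2.47 frad -0.65 grip 0.20137131297404587
time: 11.82
position: [0.6437, -0.164, 0.29]
tool_rot: [0.121, 1.564, -0.123]
ft_force: [2.3, -0.4, -0.6]
grip_width: 0.202
t 11.825 d [-0.2078 -0.0021  0.1595] th 1.306 r 0.2153 f [ 0.62 -0.07  2.36] ftan 2.12 frad -1.22 grip 0.2019773070789041
```

Still pulling open (+2 N), no contact yet. Continue in 4 mm steps.

```bash
python3 -m pendant '[{"travel":[-0.0005,0,0.0021],"twist":0},{"travel":[-0.001,0,0.0042],"twist":0},{"travel":[-0.001,0,0.0042],"twist":0}]'
python3 r.py; python3 -m pendant '[{"travel":[0,0,0],"twist":0}]'; python3 r.py
python3 -m pendant '[{"travel":[-0.0005,0,0.0021],"twist":0},{"travel":[-0.001,0,0.0041],"twist":0},{"travel":[-0.001,0,0.0041],"twist":0}]'
python3 r.py; python3 -m pendant '[{"travel":[0,0,0],"twist":0}]'; python3 r.py
python3 - <<'E'
from h import *
i=ctrl.get_image('scene')[:,:,::-1]; cv2.imwrite('pics/s6.png',cv2.resize(i[140:240,170:270],None,fx=5.5,fy=5.5,interpolation=cv2.INTER_CUBIC))
rep()
E
```

```text
time: 12.2
position: [0.6481, -0.1647, 0.2913]
tool_rot: [0.12, 1.563, -0.123]
ft_force: [2.7, -0.8, 0.3]
grip_width: 0.203
t 12.2 d [-0.2089 -0.0021  0.1642] th 1.328 r 0.2152 f [-0.31 -0.4   2.8 ] ftan 2.79 frad -0.37 grip 0.20345045938920622
time: 12.32
position: [0.6481, -0.1647, 0.2912]
tool_rot: [0.12, 1.563, -0.123]
ft_force: [0.5, -2.2, 0.0]
grip_width: 0.202
t 12.325 d [-0.2089 -0.0021  0.1642] th 1.328 r 0.2152 f [-0.   -2.12  0.81] ftan 0.78 frad -0.19 grip 0.2024793793690091
time: 12.7
position: [0.6525, -0.1654, 0.2923]
tool_rot: [0.12, 1.563, -0.123]
ft_force: [0.6, -1.6, -0.2]
grip_width: 0.201
t 12.7 d [-0.2099 -0.0022  0.1687] th 1.349 r 0.2152 f [ 0.24 -1.49  0.88] ftan 0.8 frad -0.43 grip 0.20143059120088852
time: 12.82
position: [0.6525, -0.1655, 0.2923]
tool_rot: [0.12, 1.563, -0.123]
ft_force: [1.5, -0.8, -0.0]
grip_width: 0.201
t 12.825 d [-0.2099 -0.0022  0.1686] th 1.349 r 0.2152 f [ 0.03 -0.6   1.59] ftan 1.54 frad -0.38 grip 0.20143380373213232
t 12.875 d [-0.2099 -0.0023  0.1687] th 1.349 r 0.2152 f [ 0.1  -1.18  1.81] ftan 1.74 frad -0.5 grip 0.1992702718667268
```

View pics/s6.png

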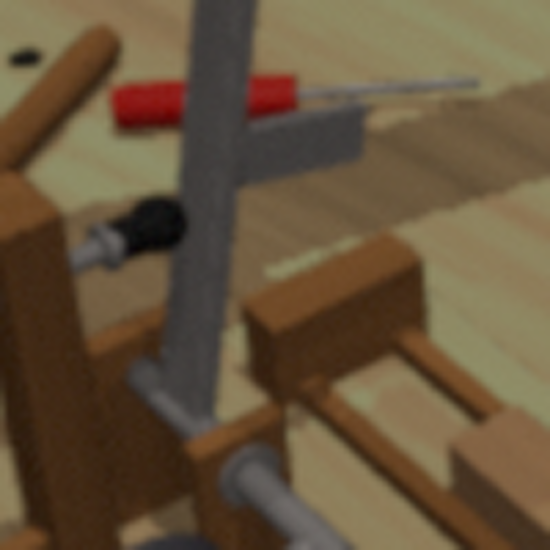

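```bash
for i in 1 2; do python3 -m pendant '[{"travel":[-0.0003,0,0.0015],"twist":0},{"travel":[-0.0006,0,0.003],"twist":0},{"travel":[-0.0006,0,0.003],"twist":0}]'>/dev/null
python3 r.py; python3 -m pendant '[{"travel":[0,0,0],"twist":0}]'>/dev/null; python3 r.py; done
```

```text
t 13.25 d [-0.2105 -0.0023  0.172 ] th 1.365 r 0.2151 f [-0.58 -0.78  3.09] ftan 3.14 frad -0.06 grip 0.20132143517246887
t 13.375 d [-0.2105 -0.0023  0.172 ] th 1.365 r 0.2151 f [-0.34 -0.37  1.23] ftan 1.27 frad 0.08 grip 0.2052806060423641
t 13.75 d [-0.2111 -0.0024  0.1753] th 1.381 r 0.215 f [-1.46 -1.13  1.45] ftan 1.7 frad 1.16 grip 0.19918349428428098
t 13.875 d [-0.2111 -0.0024  0.1753] th 1.38 r 0.215 f [ 0.26 -0.7   1.17] ftan 1.1 frad -0.48 grip 0.20093650246647674
```

```bash
for i in 1; do python3 -m pendant '[{"travel":[-0.0003,0,0.0015],"twist":0},{"travel":[-0.0006,0,0.003],"twist":0},{"travel":[-0.0006,0,0.003],"twist":0}]'>/dev/null
python3 r.py; python3 -m pendant '[{"travel":[0,0,0],"twist":0}]'>/dev/null; python3 r.py;python3 -m pendant '[{"travel":[0,0,0],"twist":0}]'>/dev/null; python3 r.py; done
python3 - <<'E'
from h import *
i=ctrl.get_image('scene')[:,:,::-1]; cv2.imwrite('pics/s7.png',cv2.resize(i[140:240,170:270],None,fx=5.5,fy=5.5,interpolation=cv2.INTER_CUBIC))
i=ctrl.get_image('wrist')[:,:,::-1]; cv2.imwrite('pics/w7.png',i)
rep()
E
```

```text
t 14.25 d [-0.2117 -0.0024  0.1786] th 1.396 r 0.2149 f [ 0.25 -0.76  3.02] ftan 2.93 frad -0.77 grip 0.19742984119321302
t 14.375 d [-0.2117 -0.0024  0.1786] th 1.396 r 0.2149 f [-0.71 -1.04  2.63] ftan 2.71 frad 0.25 grip 0.1976407169022459
t 14.5 d [-0.2117 -0.0025  0.1786] th 1.396 r 0.2149 f [-0.16 -1.64  1.8 ] ftan 1.8 frad -0.16 grip 0.20397099657159828
t 14.6 d [-0.2117 -0.0025  0.1786] th 1.396 r 0.2149 f [ 0.67 -0.57  2.42] ftan 2.27 frad -1.08 grip 0.1995437462596686
```

View pics/s7.png

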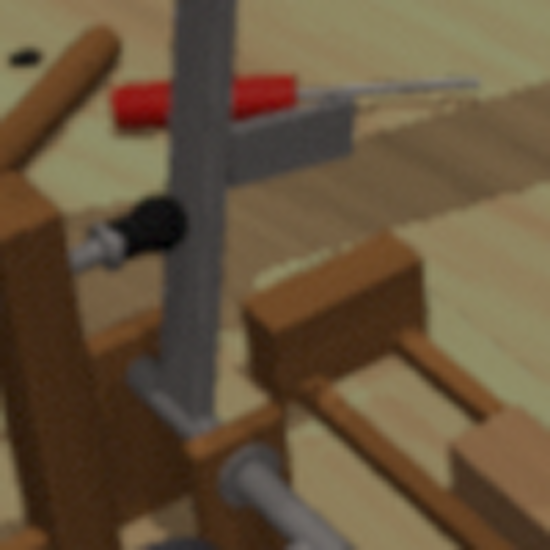

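View pics/w7.png

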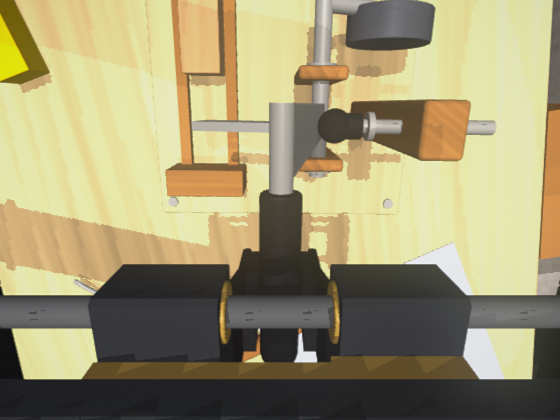

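```bash
for i in 1 2; do python3 -m pendant '[{"travel":[-0.0003,0,0.0015],"twist":0},{"travel":[-0.0005,0,0.003],"twist":0},{"travel":[-0.0005,0,0.003],"twist":0}]'>/dev/null
python3 r.py; python3 -m pendant '[{"travel":[0,0,0],"twist":0}]'>/dev/null; python3 r.py;python3 -m pendant '[{"travel":[0,0,0],"twist":0}]'>/dev/null; python3 r.py; done
```

```text
t 14.975 d [-0.2122 -0.0025  0.1815] th 1.41 r 0.215 f [-0.49 -0.46  1.01] ftan 1.07 frad 0.33 grip 0.19881041147815856
t 15.1 d [-0.2122 -0.0025  0.1815] th 1.41 r 0.215 f [ 0.03 -0.57  1.72] ftan 1.69 frad -0.31 grip 0.20236118089946603
t 15.225 d [-0.2122 -0.0024  0.1814] th 1.409 r 0.215 f [ 0.12 -2.07  1.42] ftan 1.38 frad -0.34 grip 0.19931261961773125
t 15.6 d [-0.2128 -0.0025  0.184 ] th 1.422 r 0.2152 f [-1.19 -1.04 -0.16] ftan 0.02 frad 1.2 grip 0.2007094612039641
t 15.725 d [-0.2129 -0.0025  0.1839] th 1.421 r 0.2153 f [-0.33 -0.42 -0.48] ftan -0.42 frad 0.4 grip 0.20072945650768934
t 15.85 d [-0.2128 -0.0024  0.1838] th 1.421 r 0.2153 f [-0.92 -1.3  -0.85] ftan -0.7 frad 1.04 grip 0.20371606229854178
```

```bash
python3 -m pendant '[{"travel":[0,0,-0.0005],"twist":0},{"travel":[0,0,-0.0005],"twist":0}]' - 3; python3 r.py
python3 -m pendant '[{"travel":[0,0,0],"twist":0},{"travel":[0,0,0],"twist":0},{"travel":[0,0,0],"twist":0},{"travel":[0,0,0],"twist":0}]' -0.3; python3 r.py
python3 - <<'E'
from h import *
i=ctrl.get_image('wrist')[:,:,::-1]; cv2.imwrite('pics/w8.png',i)
rep()
E
```

```text
time: 16.1
position: [0.667, -0.1679, 0.2951]
tool_rot: [0.12, 1.564, -0.123]
ft_force: [-0.5, -0.5, 1.0]
grip_width: 0.207
t 16.1 d [-0.2128 -0.0025  0.1832] th 1.418 r 0.2153 f [-1.   -0.56 -0.4 ] ftan -0.24 frad 1.05 grip 0.20652226340091653
time: 16.6
position: [0.667, -0.1678, 0.2952]
tool_rot: [0.12, 1.564, -0.123]
ft_force: [0.9, 0.3, 0.5]
grip_width: 0.346
t 16.6 d [-0.2128 -0.0023  0.1833] th 1.418 r 0.2153 f [-0.48  0.48  0.88] ftan 0.94 frad 0.34 grip 0.3464508950691763
t 16.65 d [-0.2128 -0.0023  0.1833] th 1.418 r 0.2153 f [-0.19 -0.31 -0.05] ftan -0.02 frad 0.2 grip 0.3472269881784444
```

View pics/w8.png

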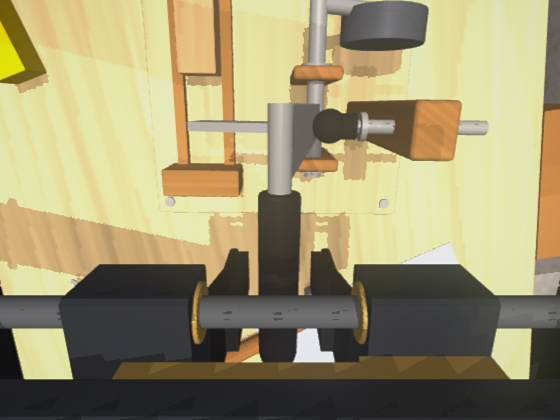

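```bash
python3 -m pendant '[{"travel":[-0.01,0,0],"twist":0},{"travel":[-0.03,0,0],"twist":0},{"travel":[-0.06,0,0],"twist":0},{"travel":[-0.09,0,0],"twist":0},{"travel":[-0.1,0,0],"twist":0}]'; python3 r.py
python3 - <<'E'
from h import *
i=ctrl.get_image('scene')[:,:,::-1]; cv2.imwrite('pics/s9.png',cv2.resize(i[100:300,120:330],None,fx=3.6,fy=2.9,interpolation=cv2.INTER_CUBIC))
i=ctrl.get_image('wrist')[:,:,::-1]; cv2.imwrite('pics/w9.png',i); s,t,M=cur(); np.savez('w9.npz',t=t,M=M)
E
```

```text
time: 17.27
position: [0.6672, -0.1681, 0.3979]
tool_rot: [0.12, 1.56, -0.124]
ft_force: [0.7, -0.3, -0.6]
grip_width: 0.349
t 17.275 d [-0.3149 -0.003   0.1851] th 1.473 r 0.3164 f [ 0.61 -0.17  0.7 ] ftan 0.64 frad -0.68 grip 0.34901174348022623
```

View pics/s9.png

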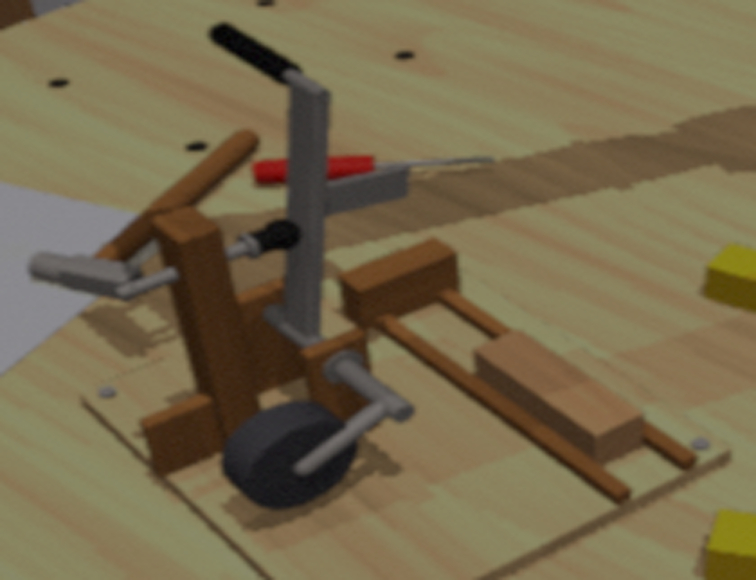

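View pics/w9.png

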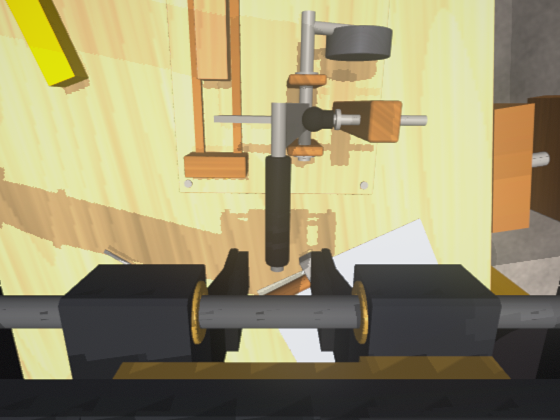

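```bash
python3 - <<'E'
from h import *
p=np.load('p.npy'); p[0]+=.0013*np.cos(p[2]); p[1]+=.0013*np.sin(p[2]); np.save('p2.npy',p)
sc=lambda u:(u-[120,100])*[3.6,2.9]
for y in np.arange(.13,.2,.01): print(round(y,3),*[sc(proj('scene',jw(p,[(x,y,.058)]))[0]).round(0) for x in(-.02,.02)])
for y in (.01,.02,.03): print(y,[ (proj('top',jw(p,[(x,y,.058)]))[0]-[220,110])*[5,3.8] for x in(-.02,.02)])
print('Fence end',[sc(proj('scene',jw(p,[(x,.21,.03)]))[0]).round(0) for x in(-.0335,-.0215,.0215,.0335)])
s,t,M=cur(); print(shift(jw(p,[(-.003,.2,.2)])[0]))
X=np.array([np.cos(p[2]),np.sin(p[2]),0]); print('twist',np.arctan2(-(X@M[:,1]),X@M[:,2]))
E
```

```text
0.13 [598. 381.] [550. 404.]
0.14 [608. 388.] [560. 411.]
0.15 [618. 395.] [570. 418.]
0.16 [628. 402.] [580. 425.]
0.17 [639. 408.] [590. 432.]
0.18 [649. 415.] [601. 439.]
0.19 [660. 422.] [611. 446.]
0.2 [670. 430.] [622. 454.]
0.01 [array([415.67912519, 402.66347135]), array([432.20807101, 353.59715186])]
0.02 [array([399.04599591, 399.37203266]), array([415.68459128, 350.34986318])]
0.03 [array([382.42723215, 396.08343668]), array([399.17528226, 347.1053594 ])]
Fence end [array([696., 454.]), array([682., 461.]), array([630., 487.]), array([615., 495.])]
[ 0.1953  0.2658 -0.0894]
twist 0.004093586337244725
```

```bash
python3 -m pendant '[{"travel":[0,0.045,-0.015],"twist":0},{"travel":[0,0.09,-0.03],"twist":0},{"travel":[0,0.135,-0.045],"twist":0},{"travel":[0.02,0.18,-0.06],"twist":0},{"travel":[0.05,0.225,-0.075],"twist":0},{"travel":[0.09,0.26,-0.089],"twist":0},{"travel":[0.13,0.271,-0.089],"twist":0.004},{"travel":[0.17,0.271,-0.089],"twist":0.004},{"travel":[0.195,0.271,-0.089],"twist":0.004},{"travel":[0.195,0.271,-0.089],"twist":0.004}]' -1 20
python3 - <<'E'
from h import *
p=np.load('p2.npy')
i=ctrl.get_image('wrist')[:,:,::-1]; cv2.imwrite('pics/w10.png',i); s,t,M=cur()
c=ctrl.camera_model('wrist'); T=np.eye(4);T[:3,:3]=M;T[:3,3]=t; W=np.linalg.inv(T@c['T_tool_cam'])
P=jw(p,[(-.02,.172,.058),(.02,.172,.058),(-.02,.042,.058),(.02,.042,.058),(-.0335,.21,.03),(.0335,.21,.03)])
print(s['time'],t,cv2.projectPoints(P,cv2.Rodrigues(W[:3,:3])[0],W[:3,3],c['K'],None)[0][:,0].round(0).tolist())
print(shift(jw(p,[(-.003,.205,.036)])[0]))
E
```

```text
time: 18.62
position: [0.6197, 0.1129, 0.1967]
tool_rot: [0.121, 1.568, -0.129]
ft_force: [0.1, -0.5, 0.3]
grip_width: 0.007
18.675 [0.62101601 0.11290665 0.19893367] [[260.0, 234.0], [305.0, 234.0], [262.0, 357.0], [302.0, 357.0], [246.0, 186.0], [318.0, 186.0]]
[1.629e-01 5.000e-04 1.000e-04]
```

View pics/w10.png

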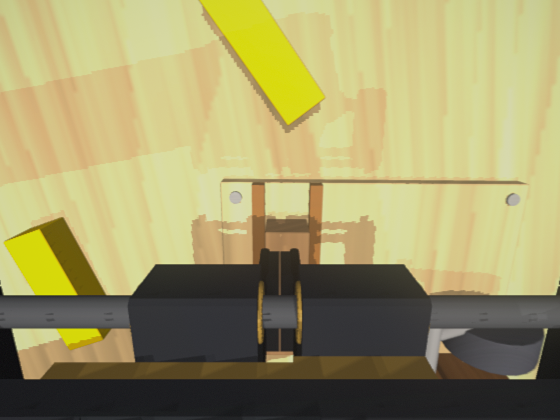

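```bash
python3 - <<'E'
from h import *
p=np.load('p2.npy'); h=jw(p,[(-.096,-.065,.1)])[0]; q=p.copy(); q[2]-=.0155
q[:2]+=(h-jw(q,[(-.096,-.065,.1)])[0])[:2]; 
s,t,M=cur()
c=ctrl.camera_model('wrist'); T=np.eye(4);T[:3,:3]=M;T[:3,3]=t; W=np.linalg.inv(T@c['T_tool_cam'])
P=jw(q,[(-.02,.172,.058),(.02,.172,.058),(-.065,.21,.018),(.235,.21,.018),(-.0335,.21,.03),(.0335,.21,.03)])
print(q,cv2.projectPoints(P,cv2.Rodrigues(W[:3,:3])[0],W[:3,3],c['K'],None)[0][:,0].round(0).tolist())
print(shift(jw(q,[(-.002,.205,.036)])[0])); np.save('q.npy',q)
X=np.array([np.cos(q[2]),np.sin(q[2]),0]); print('twist',np.arctan2(-(X@M[:,1]),X@M[:,2]))
E
```

```text
[ 0.59282884 -0.09170878 -0.1749827 ] [[264.0, 236.0], [309.0, 236.0], [219.0, 184.0], [527.0, 188.0], [251.0, 187.0], [322.0, 188.0]]
[ 0.163  -0.0009  0.0053]
twist 0.01567276106942334
```

```bash
python3 -m pendant '[{"travel":[0.04,0.003,0.005],"twist":0.0155},{"travel":[0.08,0.003,0.005],"twist":0.0155},{"travel":[0.11,0.003,0.005],"twist":0.0155},{"travel":[0.135,0.003,0.005],"twist":0.0155},{"travel":[0.15,0.003,0.005],"twist":0.0155},{"travel":[0.161,0.003,0.005],"twist":0.0155},{"travel":[0.161,0.003,0.005],"twist":0.0155}]'
python3 - <<'E'
from h import *
i=ctrl.get_image('wrist')[:,:,::-1]; cv2.imwrite('pics/w11.png',i); s,t,M=cur(); print(s['time'],t,M.round(3))
i=ctrl.get_image('scene')[:,:,::-1]; cv2.imwrite('pics/s11.png',cv2.resize(i[100:300,120:330],None,fx=3.6,fy=2.9,interpolation=cv2.INTER_CUBIC))
E
```

```text
time: 19.55
position: [0.6269, 0.1145, 0.0379]
tool_rot: [0.134, 1.564, -0.14]
ft_force: [0.0, -0.2, 0.1]
grip_width: 0.008
19.6 [0.62733272 0.11456976 0.03852346] [[ 0.004  0.174  0.985]
 [-0.004  0.985 -0.174]
 [-1.    -0.003  0.004]]
```

View pics/w11.png

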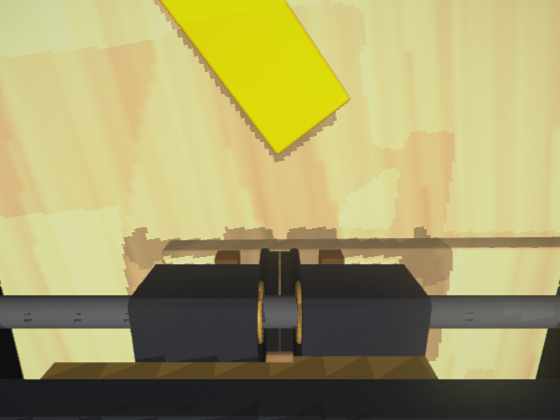

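View pics/s11.png

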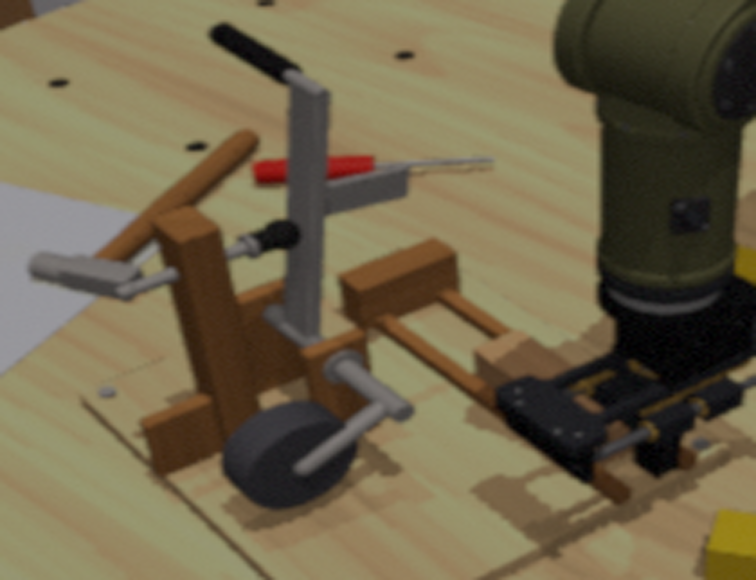

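```bash
python3 -m pendant '[{"travel":[0,-0.007,-0.002],"twist":0},{"travel":[0,-0.014,-0.004],"twist":0},{"travel":[0,-0.02,-0.004],"twist":0},{"travel":[0,-0.026,-0.004],"twist":0},{"travel":[0,-0.032,-0.004],"twist":0},{"travel":[0,-0.039,-0.004],"twist":0},{"travel":[0,-0.046,-0.004],"twist":0},{"travel":[0,-0.053,-0.004],"twist":0},{"travel":[0,-0.06,-0.004],"twist":0},{"travel":[0,-0.067,-0.004],"twist":0}]'
cat > b.py <<'E'
from h import *
q=np.load('q.npy'); s,t,M=cur(); c,S=np.cos(q[2]),np.sin(q[2]); d=t[:2]-q[:2]
print('t',s['time'],'jig xy',np.round([c*d[0]+S*d[1],-S*d[0]+c*d[1]],4),'z',round(t[2],4),'f',(M.T@np.array(s['ft_force'])).round(2))
E
python3 b.py
```

```text
time: 20.9
position: [0.612, 0.0489, 0.0391]
tool_rot: [0.135, 1.562, -0.139]
ft_force: [0.8, 2.0, 1.3]
grip_width: 0.01
t 20.9 jig xy [-0.0056  0.1418] z 0.0391 f [-1.25  2.1   0.4 ]
```

```bash
python3 -m pendant '[{"travel":[0,-0.006,0],"twist":0},{"travel":[0,-0.012,0],"twist":0},{"travel":[0,-0.018,0],"twist":0},{"travel":[0,-0.024,0],"twist":0},{"travel":[0,-0.03,0],"twist":0},{"travel":[0,-0.035,0],"twist":0},{"travel":[0,-0.038,0],"twist":0},{"travel":[0,-0.04,0],"twist":0}]'
python3 b.py
python3 - <<'E'
from h import *
i=ctrl.get_image('scene')[:,:,::-1]; cv2.imwrite('pics/s12.png',cv2.resize(i[100:300,120:330],None,fx=3.6,fy=2.9,interpolation=cv2.INTER_CUBIC))
E
```

```text
time: 21.9
position: [0.6049, 0.0093, 0.0391]
tool_rot: [0.135, 1.562, -0.14]
ft_force: [0.3, 1.6, 0.1]
grip_width: 0.006
t 21.9 jig xy [-0.0057  0.1016] z 0.0391 f [-0.15  1.58 -0.02]
```

View pics/s12.png

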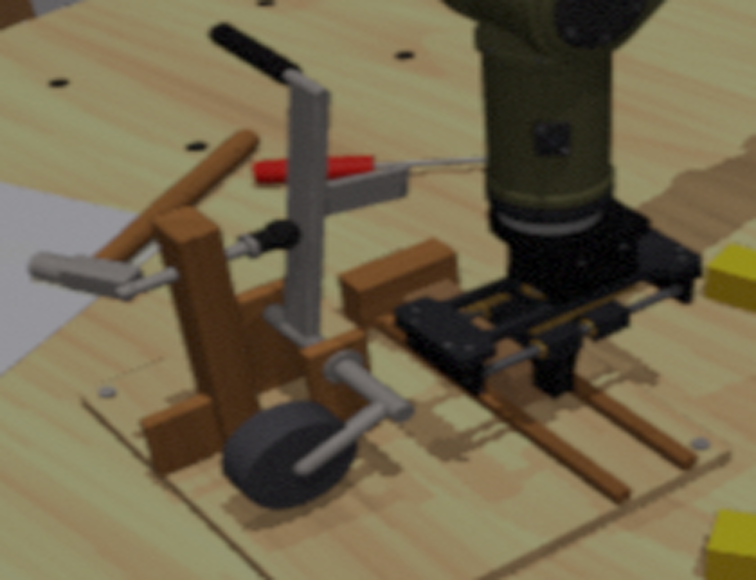

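```bash
python3 -m pendant '[{"travel":[0,-0.002,0],"twist":0},{"travel":[0,-0.004,0],"twist":0},{"travel":[0,-0.006,0],"twist":0},{"travel":[0,-0.008,0],"twist":0}]' >/dev/null
python3 b.py
for i in 1 2 3; do python3 -m pendant '[{"travel":[0,-0.001,0],"twist":0},{"travel":[0,-0.002,0],"twist":0}]' >/dev/null; python3 b.py; done
```

```text
t 22.45 jig xy [-0.0057  0.0931] z 0.0391 f [-0.3   0.97 -0.23]
t 22.7 jig xy [-0.0057  0.091 ] z 0.0391 f [-0.59  1.36 -0.71]
t 22.95 jig xy [-0.0058  0.089 ] z 0.0391 f [-0.61  0.39  0.2 ]
t 23.2 jig xy [-0.0058  0.087 ] z 0.0391 f [0.   0.46 0.19]
```

```bash

for i in 1 2; do python3 -m pendant '[{"travel":[0,-0.0008,0],"twist":0},{"travel":[0,-0.0015,0],"twist":0}]' >/dev/null; python3 b.py; done
python3 - <<'E'
from h import *
i=ctrl.get_image('scene')[:,:,::-1]; cv2.imwrite('pics/s13.png',cv2.resize(i[160:240,200:300],None,fx=7,fy=7,interpolation=cv2.INTER_CUBIC))
E
```

```text
t 23.45 jig xy [-0.0058  0.0861] z 0.0391 f [ 0.31  3.87 -0.17]
t 23.7 jig xy [-0.0059  0.0861] z 0.0391 f [ 0.07  5.74 -0.11]
```

View pics/s13.png

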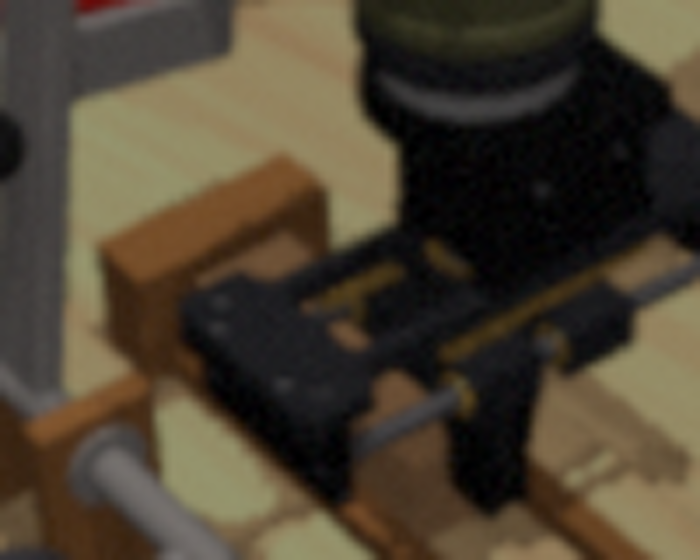

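```bash
python3 -m pendant '[{"travel":[0,0,0],"twist":0},{"travel":[0,0.005,0],"twist":0},{"travel":[0,0.02,0],"twist":0},{"travel":[0,0.04,0],"twist":0},{"travel":[0,0.065,0],"twist":0},{"travel":[-0.03,0.08,0],"twist":0},{"travel":[-0.08,0.09,0],"twist":0},{"travel":[-0.13,0.1,0],"twist":0},{"travel":[-0.18,0.14,0],"twist":0},{"travel":[-0.2,0.19,0],"twist":0}]'
python3 -m pendant '[{"travel":[0,0.05,0],"twist":0},{"travel":[0,0.1,0],"twist":0},{"travel":[0,0.15,0],"twist":0},{"travel":[0,0.15,0],"twist":0}]'
python3 - <<'E'
from h import *
i=ctrl.get_image('scene')[:,:,::-1]; cv2.imwrite('pics/s14.png',cv2.resize(i[100:300,120:330],None,fx=3.6,fy=2.9,interpolation=cv2.INTER_CUBIC))
i=ctrl.get_image('top')[:,:,::-1]; cv2.imwrite('pics/t14.png',cv2.resize(i[110:265,220:380],None,fx=5,fy=3.8,interpolation=cv2.INTER_CUBIC))
E
```

```text
time: 25.0
position: [0.6356, 0.1826, 0.2434]
tool_rot: [0.139, 1.557, -0.136]
ft_force: [0.8, 0.5, -0.3]
grip_width: 0.006
time: 25.5
position: [0.6593, 0.3389, 0.2416]
tool_rot: [0.133, 1.56, -0.127]
ft_force: [0.3, 0.2, 0.7]
grip_width: 0.005
```

View pics/s14.png

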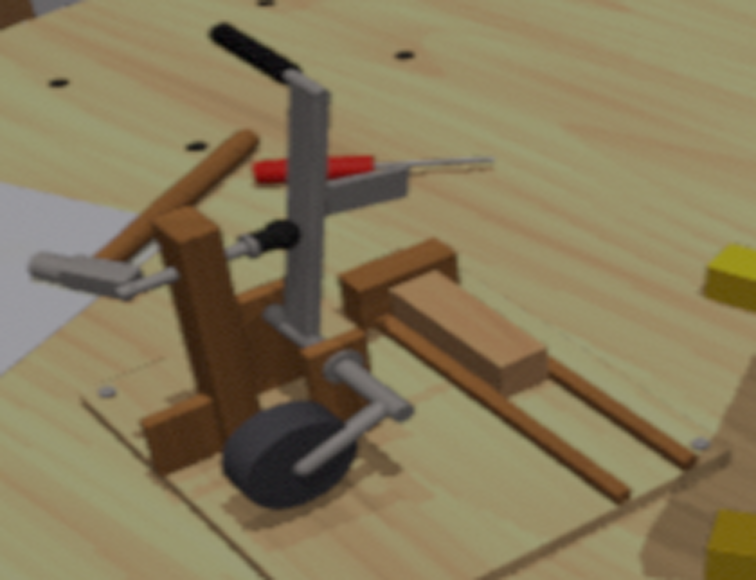

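View pics/t14.png

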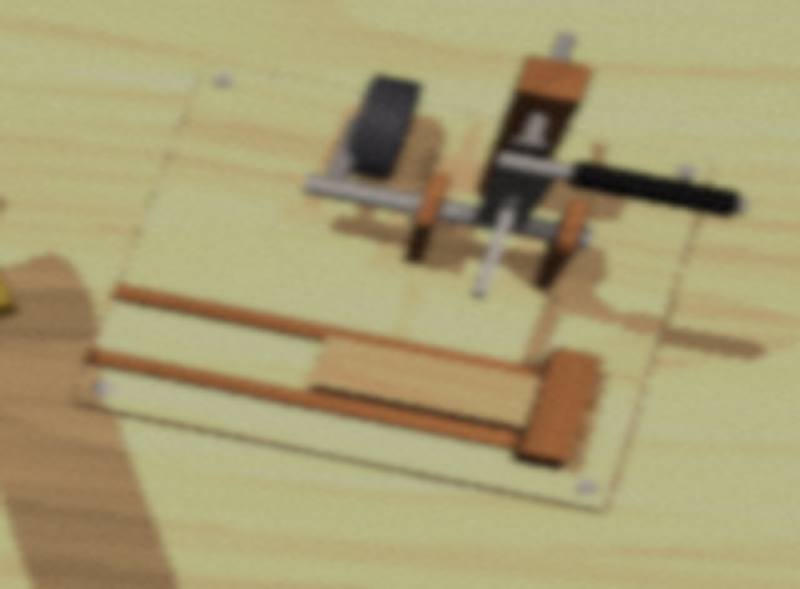

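The pictures show the guard standing open against the tip at about (283,235) in the scene crop. The block lies flat against the end stop, with no gap at about (540,395) in the top crop. The bystanders are where they were and the hand is clear.

```bash
python3 - <<'E'
from bench import ctrl
print(ctrl.close_job())
E
```

```text
the job is handed in; nothing more can be done
None
```

The guard is open and resting on its bolt, the block is home against the end stop, and I handed the job in at about 25.5 s of the 72 s.

- **Guard:** I pinched the handle and carried the guard round its arc in small steps. Contact with the bolt showed at about 1.41–1.42 rad, when the pull at the handle went from about +1.4 N to −0.5 N. I estimate roughly 5 N on the tip at that point. I let go there, and the guard stayed put on its own.
- **Block:** I pushed it along the channel with the shut fingers, against about 1–2 N of friction. It stopped at the end stop with a push of about 6 N. The stop came within 1 mm of where my corrected jig pose predicted.
- **Last checks:** The final scene and top pictures show the guard against the rubber tip and the block flat against the stop with no visible gap. The hand was well clear. The screwdriver and hammer looked unmoved. The offcut was outside the final crops, but the arm never went near it.
- **What disagreed:** My first fit of the jig was about 0.015 rad off in yaw and about 3 mm off along the channel. The wrist picture showed this before the push, and I corrected for it. The force readings were noisy by 1–2 N, so the contact angle and the forces above are approximate.

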